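# Feel for the notch and release the sheet clamp

### The job

Free the sheet in the blue bench clamp: feel with a fingertip along the top edge of the front rail until it drops into the hidden notch, then press the release key inside the notch fully down, so that it stays down and the clamping bar rises off the sheet, and take the hand away. Move the bar only by means of the key, never by touching it, and leave the steel block, the tin and the screwdriver where they are.

Things in the scene. Friction and masses are not known exactly. Their poses are not given: they have to be found in the camera images.
- clamp: Sheet-metal bench clamp, bolted down. Blue base 190 (x) by 540 (y) by 20 mm, spanning x -80 to +110 mm; origin on the bench below the middle of its length; z up, y along the clamp, -x its front (robot side). Front rail along y at x = -50 mm; behind it, at x +12 to +68 mm, the clamping bar. Between rail and bar nothing is higher than 35 mm.
- rail_mid (a point): Middle of the top edge of the front rail, 80 mm above the bench; axes as the clamp. The rail is a rigid upright dark steel plate 16 mm thick (x), flat on top. Somewhere the edge has ONE notch, 46 mm long (y), cut through the whole thickness, with square ends; its middle lies anywhere from y = -75 to +75 mm of this point: not given. The key sits in it (see key).
- rail_end (a point): End of the exposed top edge on the clamp's +y side, 115 mm from rail_mid and at the same height; the -y end lies 115 mm to the other side. There the rail runs into blue end housings 34 mm wide (x) and 150 mm long, whose tops stand 4 mm above the edge.
- key (a joint): Travel (m) of the release key: 0 up (start), 0.008 fully down at a hard stop. A dark steel bar 14 mm thick inside the rail, bare only in the notch, where it fills the notch's length, flat on top; 10 mm below the rail's edge when up, 18 mm when down. It moves straight down, takes about 7 N, has no spring and stays where it is left. The bar rises as much.
- bar: Clamping bar, flat steel bar 45 mm (x) by 456 mm (y) with its end lugs (the lugs 55 mm in x) by 16 mm high; origin at the middle of its underside, 32 mm above the bench when it lies on the sheet, 40 mm when raised by the key fully down. Not to be touched.
- block_mid (a point): Bystander: loose plain steel block 50 x 35 x 25 mm lying on the bench in front of the clamp; the point is its centre.
- tin_mid (a point): Bystander: loose round metal tin, diameter 60 mm, 50 mm high, standing on the bench in front of the clamp; the point is its centre.
- driver: Bystander: loose screwdriver with a wooden handle, about 200 mm long, lying on the bench behind the clamp; x along its length, handle to -x.

How it is judged:
By the outcome, as a careful person would: the job done as asked, in the order asked, and still so for the second after the job is handed in, with the robot touching nothing.
It also fails if it takes over 64 s, if anything falls off the work surface, if the arm or the gripper's body presses on something with over 40 N, if the wrist force passes 120 N, or if a joint passes its speed limit or range.

### The arm

A 7-joint arm with a two-finger parallel gripper is mounted at the origin on the work surface. World frame = base frame: x ahead of the robot, y to its left, z up, the work surface at z = 0. Lengths are in m, angles in degrees, forces in N, time in s.
With the tool pointing down it reaches from about 0.425 to 0.875 m from the base axis. Payload 8.4 kg.
Tool frame: the origin (TCP) lies between the finger pads; the fingertips stand 19 mm ahead of it and the grasp point (between the pads) is the TCP; z points along the fingers, y is the line along which they close (so a half turn about z gives the same grasp; the last joint's range is limited). The gripper opens to 85 mm and grips with 20 to 120 N. Pads are 22 mm wide; open, the fingers measure 114 mm over their backs; the gripper's body (76 mm by 85 mm) begins 54 mm behind the grasp point. The pads swing forward as they close: fully open they stand 13 mm farther back than shut.
Start: joints at [-78.621, 19.091, 2.286, 83.961, -0.768, 76.965, -3.352], TCP at [0.191, 0.621, 0.25] pointing down, gripper open.
Joint ranges: [-147.57, 147.57], [-21.85, 119.76], [-74.77, 79.35], [14.55, 137.4], [-85.83, 265.84], [4.83, 119.75], [-152.11, 152.11]. Speed limits (degrees/s): [127.2, 127.2, 159.86, 159.86, 180, 180, 180].

### API

Orientations are given as [roll, pitch, yaw] about the fixed x, y, z axes, in that order (R = Rz(yaw) Ry(pitch) Rx(roll)).
In Python, from cell import env gives the robot as it stands.
- The arm moves only by the shell command python3 -m crank 'ROWS' [FORCE]. ROWS is text: rows parted by semicolons, each of 5 numbers parted by spaces: the shift along the world's x, y, z in mm, then the turn about the world's z in rad, then the opening, from -1 (shut) to 1 (fully open). A call has 1 to 12 rows; each row is the pose to reach, as a shift and turn from the pose commanded when the call began; what a row does not reach only later rows make up. A row lasts 1/12 s, in which the tool goes at most 41.7 mm and 7.16 degrees, less where a joint would pass 70% of its speed; a pose out of reach is approached as far as the arm can. A call with a gripper value outside its range is refused whole. The fingers move at their own pace and stop on an object; FORCE is the grip in N (left out, the last holds). Time passes only in rows, so rows that repeat a pose let the fingers close. It gives the time, the measured TCP pose, the force, the opening and the grip force at its end, in the units of the state.
- env.sense(): the state, without advancing time (a new reading comes with each control period).
- env.grab_frame(name): name is "scene" or "top" or "wrist"; returns (picture, depth): 420x560x3 uint8, red, green, blue; 420x560 float32, m along the optical axis (not along the pixel's ray), 0 where there is no reading.
- env.camera_info(name): a dict with "fx", "fy", "cx", "cy" (pixels), "R" (3x3) and "t" (3): a world point X has camera coordinates R X + t. Camera axes: x right, y down, z forward; pixel columns grow to the right and rows downward; lengths in m; the calibration is good to about 2 mm. The wrist camera is an equidistant fisheye: a pixel r from the principal point sees the ray r / f radians off the axis. A picture is of the moment at which its call begins: read the wrist's pose just before it. camera_info takes no time and is no camera call; for the wrist camera it gives the pose at the moment of the call.
- env.sign_off(): hands the job in; it is judged then, once.
Trained networks look in the newest picture that a camera, given by its name, has taken for a name from the list of things; names that differ only in an ending like _2 or _b are one class to them, and where a whole thing is asked for, a point or a joint stands for the part that bears it (a point fixed in the world has none). Each returns a list of dicts, best first, with "p" (0 to 1); they miss things now and then, are a little off and sometimes report something else, mostly with a low value. They report only what shows in the picture. A call takes as long as a camera call.
- env.outline_of(query, camera): "pixels" (420x560 bool, what is visible of it).
- env.mark_of(query, camera): "xyz" ([x, y, z] in m, in world coordinates, good to about 4 mm: a listed point, or the origin of a listed thing).
The state is a dict: "time": time; "qpos": joint angles; "dq": joint speeds; "tau": joint torques, N m; "tcp_pos": TCP position; "tool_rot": TCP orientation; "contact_force": force on the tool from outside, world axes, zero at the start; "torque": the same for the moment, N m; "opening": finger opening in m; "gripper_force": force on a finger pad.
Only numpy, scipy, OpenCV 4.12 (cv2) and the standard library are available. Lean on these libraries where they do the work, as an engineer would, in place of code of your own. Each camera call takes 0.05 s, during which the arm holds its last target. There are 200 camera calls.

## Working session

There is one attempt and no reset: what is moved stays moved. The work goes in short steps, Python scripts to look and compute and a shell command to move; the robot and the scene stay as the last step left them, time stands still between calls to the robot, and variables do not carry over. Pictures are saved under pics/ and viewed, at most 10 in all, crops included, and the job is handed in when it is done.

```bash
mkdir -p pics; python3 - <<'E'
from cell import env
import cv2
for c in ["scene","top"]:
    p,d=env.grab_frame(c); cv2.imwrite(f"pics/{c}0.png",p[:,:,::-1])
    for q in ["clamp","rail_mid","rail_end","bar","block_mid","tin_mid","driver"]:
        print(c,q,[(round(r['p'],2),[round(float(v),3) for v in r['xyz']]) for r in env.mark_of(q,c)[:2]])
s=env.sense(); print(s['time'],s['tcp_pos'],s['tool_rot'],s['contact_force'],s['opening'])
E
```

```text
scene clamp [(0.74, [0.55, -0.029, -0.002])]
scene rail_mid [(0.93, [0.506, -0.034, 0.084])]
scene rail_end [(0.68, [0.494, 0.08, 0.079])]
scene bar [(0.89, [0.593, -0.027, 0.033]), (0.31, [0.504, -0.035, 0.087])]
scene block_mid [(0.63, [0.44, -0.161, 0.01])]
scene tin_mid [(0.72, [0.412, 0.101, 0.023])]
scene driver [(0.83, [0.72, -0.062, 0.003])]
top clamp [(0.76, [0.549, -0.028, 0.002]), (0.65, [0.44, -0.159, 0.008])]
top rail_mid [(0.56, [0.501, -0.036, 0.078]), (0.49, [0.717, -0.063, -0.004])]
top rail_end [(0.58, [0.491, 0.083, 0.083])]
top bar [(0.75, [0.591, -0.026, 0.032]), (0.62, [0.549, -0.03, 0.004])]
top block_mid [(0.66, [0.442, -0.161, 0.01])]
top tin_mid [(0.6, [0.415, 0.101, 0.026])]
top driver [(0.75, [0.719, -0.061, 0.001])]
0.8 [0.19071615 0.62137448 0.25032115] [-1.79999361e+02 -9.80075136e-04  1.62937801e+02] [0.85952099 0.50474076 0.76012277] 0.08533712215158439
```

View pics/scene0.png

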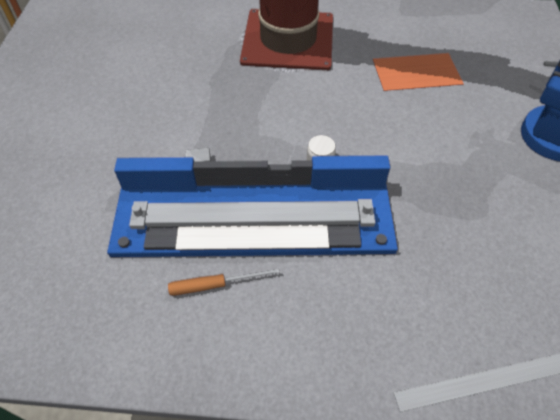

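View pics/top0.png

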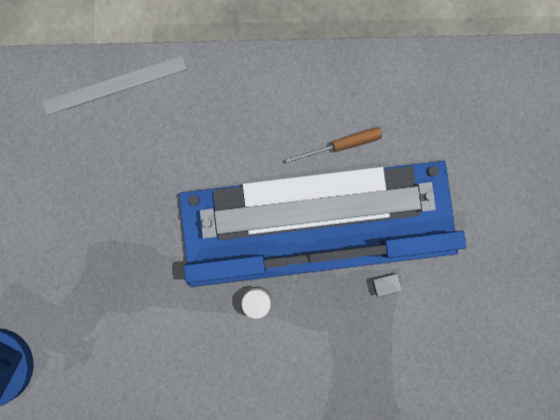

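The scene picture shows the rail between the blue housings at u 193–313, v~172, with a step (notch) at u 269–292, which is on the clamp's +y side. In the top picture the rail runs from u 264 to 388 near v~257, with the tin at (256,303), the block at (387,285) and the driver at (335,146). I'll fit the rail from depth.

```bash
cat > h.py <<'E'
import numpy as np
from cell import env
def cloud(c):
    p,d=env.grab_frame(c); k=env.camera_info(c)
    v,u=np.nonzero(d>0); z=d[v,u]
    P=np.c_[(u-k['cx'])/k['fx']*z,(v-k['cy'])/k['fy']*z,z]
    return (P-np.array(k['t']))@np.array(k['R'])
E
python3 - <<'E'
from h import *
import cv2
for c in ["top","scene"]:
    X=cloud(c)
    m=(X[:,2]>.074)&(X[:,2]<.095)&(abs(X[:,0]-.5)<.06)&(abs(X[:,1]+.035)<.28)
    H=X[m]; r=cv2.minAreaRect(H[:,:2].astype(np.float32)*1000); vx,vy,x0,y0=cv2.fitLine(H[:,:2].astype(np.float32),cv2.DIST_HUBER,0,.001,.001).ravel()
    print(c,len(H),"rect",r,"yaw",np.degrees(np.arctan2(-vx,vy)),"ext y",np.percentile(H[:,1],[1,99]))
    a=np.array([vx,vy])*np.sign(vy); mid=np.array([.5035,-.035])
    s=(X[:,:2]-mid)@a; n=(X[:,:2]-mid)@np.array([a[1],-a[0]])
    for b in range(-140,141,10):
        q=(abs(s*1000-b)<5)&(abs(n)<.02)&(X[:,2]>.055)
        if q.any(): print(b,q.sum(),"zmax %.0f n %.0f..%.0f"%(np.percentile(X[q,2],90)*1e3,*np.percentile(n[q]*1e3,[2,98])),end=" | ")
    print()
E
```

```text
top 3789 rect ((499.6649475097656, -33.211883544921875), (34.197574615478516, 530.0042114257812), 5.483438968658447) yaw -174.5155 ext y [-0.29140564  0.22588456]
-140 95 zmax 87 n -19..12 | -130 96 zmax 86 n -19..13 | -120 98 zmax 86 n -19..13 | -110 87 zmax 84 n -18..12 | -100 52 zmax 82 n -11..4 | -90 43 zmax 82 n -11..4 | -80 50 zmax 82 n -11..4 | -70 50 zmax 82 n -11..4 | -60 46 zmax 82 n -11..4 | -50 48 zmax 82 n -11..4 | -40 48 zmax 82 n -11..4 | -30 49 zmax 82 n -12..4 | -20 48 zmax 83 n -11..4 | -10 46 zmax 82 n -11..4 | 0 49 zmax 83 n -11..4 | 10 49 zmax 82 n -11..4 | 20 48 zmax 82 n -11..4 | 30 48 zmax 81 n -10..4 | 40 41 zmax 72 n -10..4 | 50 43 zmax 72 n -10..3 | 60 43 zmax 72 n -11..4 | 70 41 zmax 72 n -10..4 | 80 47 zmax 83 n -11..4 | 90 48 zmax 82 n -11..4 | 100 50 zmax 82 n -11..4 | 110 47 zmax 82 n -11..4 | 120 89 zmax 86 n -19..13 | 130 99 zmax 86 n -19..13 | 140 96 zmax 87 n -19..13 | 
scene 3449 rect ((499.5710144042969, -35.20843505859375), (37.93170166015625, 528.7324829101562), 5.679015159606934) yaw -174.4621 ext y [-0.29345616  0.2234989 ]
-140 118 zmax 87 n -18..14 | -130 113 zmax 87 n -18..13 | -120 132 zmax 87 n -18..13 | -110 81 zmax 83 n -12..7 | -100 77 zmax 83 n -12..5 | -90 78 zmax 83 n -12..5 | -80 76 zmax 83 n -14..4 | -70 79 zmax 83 n -12..5 | -60 76 zmax 83 n -11..5 | -50 78 zmax 83 n -10..5 | -40 76 zmax 83 n -12..5 | -30 76 zmax 83 n -12..5 | -20 72 zmax 83 n -11..5 | -10 77 zmax 83 n -12..4 | 0 81 zmax 83 n -15..4 | 10 85 zmax 83 n -15..5 | 20 76 zmax 82 n -13..4 | 30 65 zmax 82 n -14..5 | 40 56 zmax 73 n -11..5 | 50 57 zmax 72 n -11..4 | 60 56 zmax 73 n -11..4 | 70 63 zmax 73 n -11..4 | 80 78 zmax 83 n -13..5 | 90 75 zmax 82 n -12..5 | 100 76 zmax 82 n -12..5 | 110 77 zmax 83 n -13..8 | 120 122 zmax 87 n -18..13 | 130 118 zmax 87 n -19..14 | 140 116 zmax 87 n -18..13 |
```

```bash
python3 -m crank '250 -200 0 0.2 -1;250 -200 0 0.2 -1;250 -200 0 0.2 -1;250 -200 0 0.2 -1;250 -200 0 0.2 -1;250 -200 0 0.2 -1;250 -200 0 0.2 -1;250 -200 0 0.2 -1;250 -200 0 0.2 -1;250 -200 0 0.394 -1;250 -200 0 0.394 -1;250 -200 0 0.394 -1' 40
python3 -m crank '58 -445 -70 0 -1;58 -445 -70 0 -1;58 -445 -70 0 -1;58 -445 -70 0 -1;58 -445 -70 0 -1;58 -445 -70 0 -1;58 -445 -70 0 -1;58 -445 -70 0 -1;58 -445 -70 0 -1;58 -445 -70 0 -1;58 -445 -70 0 -1;58 -445 -70 0 -1'
```

```text
time: 1.9
tcp_pos: [0.4406, 0.4215, 0.2503]
tool_rot: [180.0, -0.0, -174.3]
contact_force: [0.2, 0.1, 0.1]
opening: -0.0001
gripper_force: 0.0
time: 2.9
tcp_pos: [0.4984, -0.0315, 0.1799]
tool_rot: [-179.9, -0.0, -175.2]
contact_force: [-0.2, -0.3, -0.1]
opening: 0.0004
gripper_force: 0.0
```

```bash
python3 -m crank '0 0 -30 0 -1;0 0 -60 0 -1;0 0 -68 0 -1;0 0 -68 0 -1;0 0 -68 0 -1;0 0 -68 0 -1'
python3 -m crank '0 0 -3 0 -1;0 0 -6 0 -1;0 0 -8 0 -1;0 0 -8 0 -1;0 0 -8 0 -1'
```

```text
time: 3.4
tcp_pos: [0.4998, -0.0234, 0.1139]
tool_rot: [180.0, 0.1, -174.5]
contact_force: [0.5, 0.7, -0.8]
opening: 0.0001
gripper_force: 0.0
time: 3.82
tcp_pos: [0.4987, -0.0236, 0.1043]
tool_rot: [-180.0, -0.0, -174.5]
contact_force: [-0.8, -0.7, 0.6]
opening: -0.0002
gripper_force: 0.0
```

```bash
python3 -m crank '0 0 -1 0 -1;0 0 -2 0 -1;0 0 -3 0 -1;0 0 -3 0 -1;0 0 -3 0 -1'
python3 -m crank '0 0 -1 0 -1;0 0 -2 0 -1;0 0 -3 0 -1;0 0 -3 0 -1;0 0 -3 0 -1'
```

```text
time: 4.23
tcp_pos: [0.4987, -0.0237, 0.1012]
tool_rot: [-180.0, -0.0, -174.5]
contact_force: [-0.0, 0.7, 0.0]
opening: -0.0002
gripper_force: 0.0
time: 4.65
tcp_pos: [0.4988, -0.0236, 0.0991]
tool_rot: [180.0, 0.0, -174.5]
contact_force: [-5.0, 0.5, 11.6]
opening: -0.0001
gripper_force: 5.9
```

```bash
python3 -m crank '-0.5 5 0.2 0 -1;-1 10 0.2 0 -1;-1.4 15 0.2 0 -1;-1.9 20 0.2 0 -1;-2.4 25 0.2 0 -1;-2.4 25 0.2 0 -1'
python3 -m crank '-0.3 3 0 0 -1;-0.6 6 0 0 -1;-0.9 9 0 0 -1;-0.9 9 0 0 -1'
python3 -m crank '-0.3 3 0 0 -1;-0.6 6 0 0 -1;-0.9 9 0 0 -1;-0.9 9 0 0 -1'
```

```text
time: 5.15
tcp_pos: [0.4963, 0.0024, 0.0985]
tool_rot: [180.0, 0.0, -174.4]
contact_force: [-0.5, 1.2, -0.3]
opening: 0.0001
gripper_force: 0.0
time: 5.48
tcp_pos: [0.4952, 0.0112, 0.0983]
tool_rot: [180.0, -0.0, -174.4]
contact_force: [-0.2, 0.0, 0.0]
opening: 0.0001
gripper_force: 0.0
time: 5.82
tcp_pos: [0.4945, 0.0202, 0.0985]
tool_rot: [180.0, -0.0, -174.4]
contact_force: [0.2, 0.1, -0.1]
opening: -0.0002
gripper_force: 0.0
```

The support vanished and the tip dropped below the edge, so it is in the notch. It now stands at the notch's middle as measured by camera. I'll lower it onto the key.

```bash
python3 -m crank '0 0 -2 0 -1;0 0 -4 0 -1;0 0 -6 0 -1;0 0 -6 0 -1;0 0 -6 0 -1'
python3 -m crank '0 0 -1 0 -1;0 0 -2 0 -1;0 0 -3 0 -1;0 0 -4 0 -1;0 0 -4 0 -1;0 0 -4 0 -1'
```

```text
time: 6.23
tcp_pos: [0.4944, 0.0192, 0.0923]
tool_rot: [-180.0, -0.0, -174.5]
contact_force: [-0.4, -0.2, 0.0]
opening: 0.0001
gripper_force: 0.0
time: 6.73
tcp_pos: [0.4946, 0.0193, 0.0886]
tool_rot: [-180.0, 0.0, -174.5]
contact_force: [-1.4, 0.9, 1.6]
opening: 0.0
gripper_force: 1.2
```

```bash
python3 -m crank '0 0 -1 0 -1;0 0 -2 0 -1;0 0 -3 0 -1;0 0 -4 0 -1;0 0 -4 0 -1;0 0 -4 0 -1'
```

```text
time: 7.23
tcp_pos: [0.4946, 0.0194, 0.0846]
tool_rot: [180.0, 0.0, -174.5]
contact_force: [-1.0, -0.2, 5.1]
opening: 0.0001
gripper_force: 2.3
```

```bash
python3 -m crank '0 0 -1 0 -1;0 0 -2 0 -1;0 0 -3 0 -1;0 0 -4 0 -1;0 0 -4 0 -1;0 0 -4 0 -1'
python3 -m crank '0 0 -0.5 0 -1;0 0 -1 0 -1;0 0 -1.5 0 -1;0 0 -1.5 0 -1;0 0 -1.5 0 -1'
```

```text
time: 7.73
tcp_pos: [0.4946, 0.0194, 0.081]
tool_rot: [180.0, 0.0, -174.5]
contact_force: [-3.7, 0.0, 9.7]
opening: -0.0
gripper_force: 4.9
time: 8.15
tcp_pos: [0.4947, 0.0194, 0.0807]
tool_rot: [179.9, 0.0, -174.5]
contact_force: [-11.0, -1.2, 28.1]
opening: -0.0002
gripper_force: 13.8
```

Hard stop: 28 N with no more travel, after about 8 mm of stroke. I'll lift straight up and check.

```bash
python3 -m crank '0 0 4 0 -1;0 0 10 0 -1;0 0 20 0 -1;0 0 40 0 -1;0 0 80 0 -1;0 0 120 0 -1;-20 80 150 0 -1;-40 160 160 0 -1;-60 240 160 0 -1;-60 240 160 0 -1;-60 240 160 0 -1;-60 240 160 0 -1'
python3 - <<'E'
from h import *
import cv2
p,_=env.grab_frame("scene"); cv2.imwrite("pics/scene1.png",p[:,:,::-1])
a=np.array([-.0956,.9954]); mid=np.array([.4996,-.034])
for c in ["scene","top"]:
    X=cloud(c); s=(X[:,:2]-mid)@a; n=(X[:,:2]-mid)@np.array([a[1],-a[0]])
    q=(abs(s-.055)<.018)&(abs(n)<.006)&(X[:,2]>.05)
    b=(abs(s)<.15)&(abs(n-.09)<.012)&(X[:,2]>.02)
    e=(abs(s)<.02)&(abs(n)<.006)&(X[:,2]>.05)
    print(c,"key",np.median(X[q,2]),"edge",np.median(X[e,2]),"bar top",np.median(X[b,2]))
    for o in ["bar","block_mid","tin_mid","driver"]: print(o,[np.round(r['xyz'],3) for r in env.mark_of(o,c)[:1]])
E
```

```text
time: 9.15
tcp_pos: [0.4341, 0.2595, 0.2399]
tool_rot: [180.0, 0.1, -174.5]
contact_force: [0.9, -0.0, -0.2]
opening: 0.0003
gripper_force: 0.0
scene key 0.06300554978224684 edge 0.08111585661157417 bar top 0.05779448312717073
bar [array([ 0.591, -0.022,  0.037])]
block_mid [array([ 0.553, -0.029, -0.006])]
tin_mid [array([0.412, 0.102, 0.025])]
driver [array([ 0.717, -0.065,  0.001])]
top key 0.06260932567366133 edge 0.08022932347301318 bar top 0.05615583793581654
bar [array([ 0.592, -0.024,  0.04 ])]
block_mid [array([ 0.441, -0.157,  0.008])]
tin_mid [array([0.413, 0.101, 0.023])]
driver [array([ 0.718, -0.06 ,  0.001])]
```

View pics/scene1.png

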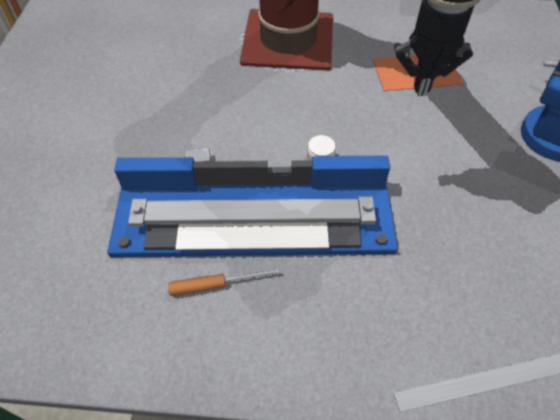

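The picture shows the key deeper in the notch at (281,168), the bar raised to v~211, the hand well away at (425,85), and the tin, block and driver where they were. Depth puts the key 18 mm below the edge and the bar's top at about 56 mm.

```bash
python3 -c "
from cell import env
print(env.sign_off())"
```

```text
the job is handed in; nothing more can be done
None
```

The sheet is free and the job is handed in: the fingertip felt the notch at about +55 mm on the rail, the key is down at its stop and stays there, the bar is raised 8 mm untouched, the hand is clear, and the block, tin and screwdriver have not moved.

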